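# Set the round sample jars in their drip dishes

### The arm

A 6-joint arm with a two-finger parallel gripper is mounted at the origin on the work surface. World frame = base frame: x ahead of the robot, y to its left, z up, the work surface at z = 0. Lengths are in m, angles in rad, forces in N, time in s.
With the tool pointing down it reaches from about 0.225 to 0.875 m from the base axis. Payload 3.4 kg.
Tool frame: the origin (TCP) lies where the fingers leave the gripper's body, on its centre line; the fingertips stand 73 mm ahead of it and the grasp point (between the pads) lies 54 mm ahead of it (manip.grip_point_offset is the distance from the TCP to the grasp point, in m); z points along the fingers, y is the line along which they close (so a half turn about z gives the same grasp; the last joint's range is limited). The gripper opens to 85 mm and grips with 20 to 120 N. Pads are 22 mm wide; open, the fingers measure 114 mm over their backs; the gripper's body (76 mm by 85 mm) begins 54 mm behind the grasp point. The pads swing forward as they close: fully open they stand 13 mm farther back than shut.
Start: joints at [-1.445, 0.276, 1.505, -0, 1.361, -0.121], TCP at [0.14, -0.558, 0.304] pointing down, gripper open.
Joint ranges: [-2.89, 2.89], [-0.75, 2.08], [0.22, 2.7], [-1.18, 4.32], [0.11, 2.71], [-2.7, 2.7]. Speed limits (rad/s): [2.57, 2.57, 3.14, 3.14, 3.14, 3.14].

### API

Orientations are given as a unit quaternion [w, x, y, z].
In Python, from rig import sensors, cams, manip, spotter gives the robot as it stands.
- The arm moves only by the tool drive_tool, never from a script. Its argument "targets" is a list of rows, each a list of 4 numbers: the shift along the world's x, y, z in m, then the turn about the world's z in degrees. In form: [[dx, dy, dz, spin], ...]. A call has exactly 5 rows; each row shifts and turns the commanded pose from where the row before left it; what a row does not reach is not made up. A row lasts 1/8 s, in which the tool goes at most 62.5 mm and 10.7 degrees, less where a joint would pass 70% of its speed; a pose out of reach is approached as far as the arm can. A call is refused whole if a number of a shift passes 0.0625 or a number of a turn 10.7, either way. A call with a gripper value outside its range is refused whole. "jaw" is the finger opening in m, from 0 to 0.0854, set as the call begins (left out, the last holds). The fingers move at their own pace and stop on an object; "force" is the grip in N (left out, the last holds). Time passes only in rows, so rows that do not move let the fingers close, or fill a call up. It gives the time, the measured TCP pose, the force and the opening at its end, in the units of the state.
- sensors.get_state(): the state, without advancing time (a new reading comes with each control period).
- cams.get_image(name): name is "scene" or "top" or "wrist"; returns a dict with "color" (400x640x3 uint8, red, green, blue), "intrinsics" (3x3 intrinsics, pixels), "R" (3x3) and "t" (3): a world point X has camera coordinates R X + t. Camera axes: x right, y down, z forward; pixel columns grow to the right and rows downward; lengths in m; the calibration is good to about 2 mm. A picture is of the moment at which its call begins. There is no depth.
- manip.sign_off(): hands the job in, once; it reports no verdict.
Trained networks look in the newest picture that a camera, given by its name, has taken for a name from the list of things; names that differ only in an ending like _2 or _b are one class to them, and where a whole thing is asked for, a point or a joint stands for the part that bears it (a point fixed in the world has none). Each returns a list of dicts, best first, with "score" (0 to 1); they miss things now and then, are a little off and sometimes report something else, mostly with a low value. They report only what shows in the picture. A call takes as long as a camera call.
- spotter.find_in(query, camera): "point" ([x, y, z] in m, in world coordinates, good to about 4 mm: the middle of the surface that is visible of it).
- spotter.landmark_of(query, camera): "point" ([x, y, z] in m, in world coordinates, good to about 4 mm: a listed point, or the origin of a listed thing).
The state is a dict: "clock": time; "qpos": joint angles; "qd": joint speeds; "effort": joint torques, N m; "position": TCP position; "ee_rot": TCP orientation; "contact_force": force on the tool from outside, world axes, zero at the start; "moment": the same for the moment, N m; "width": finger opening in m.
Only numpy, scipy, OpenCV 4.12 (cv2) and the standard library are available. Lean on these libraries where they do the work, as an engineer would, in place of code of your own. Each camera call takes 0.05 s, during which the arm holds its last target. There are 200 camera calls.

### The job

Set the three round amber jars upright in the steel drip dishes, each in the dish made for its size, standing flat on the dish floor inside the rim: the smallest jar first, then the medium, then the largest. Carry them upright and set them down gently, without dropping them. Leave the square bottles and the pipette-tip box where they stand.

Things in the scene. Friction and masses are not known exactly. Their poses are not given: they have to be found in the camera images.
- jar_small: the small one of three round amber-glass jars with flat black screw caps, loose, upright: body 26 mm in diameter, 56 mm tall in all; the plain straight glass body reaches up to 40 mm, the cap is the top 14 mm and 2 mm narrower. Origin: centre of its underside; z up its axis
- dish_small: the small one of three round shallow dark-steel drip dishes, open on top, fixed to the bench: 42 mm inside and 50 mm outside diameter, rim 10 mm high over the bench, walls 4 mm, flat inner floor 4 mm over the bench; it suits the small jar with 8 mm to spare all round. Origin: centre of its underside; z up
- jar_medium: the medium one of three round amber-glass jars with flat black screw caps, loose, upright: body 44 mm in diameter, 68 mm tall in all; the plain straight glass body reaches up to 52 mm, the cap is the top 14 mm and 2 mm narrower. Origin: centre of its underside; z up its axis
- dish_medium: the medium one of three round shallow dark-steel drip dishes, open on top, fixed to the bench: 60 mm inside and 68 mm outside diameter, rim 10 mm high over the bench, walls 4 mm, flat inner floor 4 mm over the bench; it suits the medium jar with 8 mm to spare all round. Origin: centre of its underside; z up
- jar_large: the large one of three round amber-glass jars with flat black screw caps, loose, upright: body 62 mm in diameter, 80 mm tall in all; the plain straight glass body reaches up to 64 mm, the cap is the top 14 mm and 2 mm narrower. Origin: centre of its underside; z up its axis
- dish_large: the large one of three round shallow dark-steel drip dishes, open on top, fixed to the bench: 78 mm inside and 86 mm outside diameter, rim 10 mm high over the bench, walls 4 mm, flat inner floor 4 mm over the bench; it suits the large jar with 8 mm to spare all round. Origin: centre of its underside; z up
- square_bottle_a: square amber-glass bottle with a round black cap, loose, to be left alone: 44 x 44 mm, 72 mm tall. Origin: centre of its underside; x and y square to its sides, z up
- square_bottle_b: square amber-glass bottle with a round black cap, loose, to be left alone: 56 x 56 mm, 80 mm tall. Origin: centre of its underside; x and y square to its sides, z up
- tube_rack: small grey plastic block rack with three short white-capped tubes, fixed, in the way only: 50 mm along its x, 74 mm along its y, 70 mm tall with tubes. Origin: centre of its underside
- tip_box: shut pipette-tip box, blue with white lid, loose, in the way only: 74 mm along its x (79 with the latch on its -x side), 56 mm along its y, 52 mm tall. Origin: centre of its underside

How it is judged:
On the way, in this order (a step that is already met when the one before it is completed fails the run):
1. the small jar stands in the small dish, let go (horizontal distance between jar_small and dish_small below 0.0095 m and z of jar_small in the frame of dish_small between 0.001 and 0.007 m and angle between jar_small's own z axis and vertical below 0.06 rad and contact force between the fingers and jar_small below 0.1 N), for 0.2 s.
2. the medium jar stands in the medium dish, let go (horizontal distance between jar_medium and dish_medium below 0.0095 m and z of jar_medium in the frame of dish_medium between 0.001 and 0.007 m and angle between jar_medium's own z axis and vertical below 0.06 rad and contact force between the fingers and jar_medium below 0.1 N), for 0.2 s.
3. the large jar stands in the large dish, let go (horizontal distance between jar_large and dish_large below 0.0095 m and z of jar_large in the frame of dish_large between 0.001 and 0.007 m and angle between jar_large's own z axis and vertical below 0.06 rad and contact force between the fingers and jar_large below 0.1 N), for 0.2 s.
At the end, for the whole second after the job is handed in: Each round jar stands at rest and released in the dish of its size: centre within 9.5 mm of the dish's centre, its underside 1 to 7 mm above the dish's underside (the dish floor is at 4 mm), tilted less than 0.06 rad (all of step 1 and all of step 2 and all of step 3 and linear speed of each of jar_small, jar_medium, jar_large below 0.02 m/s); the robot touches nothing.
It fails at once if a round jar is tipped over (more than 0.6 rad) (angle between any of jar_small, jar_medium, jar_large's own z axis and vertical above 0.6 rad).
It fails at once if a round jar is dropped or thrown (faster than 0.7 m/s while not held) ((contact force between the fingers and jar_small below 0.02 N and linear speed of jar_small above 0.7 m/s) or (contact force between the fingers and jar_medium below 0.02 N and linear speed of jar_medium above 0.7 m/s) or (contact force between the fingers and jar_large below 0.02 N and linear speed of jar_large above 0.7 m/s)).
It fails at once if a square bottle or the tip box is shifted by more than 20 mm (distance of any of square_bottle_a, square_bottle_b, tip_box from where it was at the start of the episode above 0.02 m).
It also fails if it takes over 96 s, if anything falls off the work surface, if the arm or the gripper's body presses on something with over 40 N, if the wrist force passes 120 N, or if a joint passes its speed limit or range.

## Working session

There is one attempt and no reset: what is moved stays moved. The work goes in short steps, Python scripts to look and compute and a tool call to move; the robot and the scene stay as the last step left them, time stands still between calls to the robot, and variables do not carry over. Pictures are saved under pics/ and viewed, on a budget of 14 in all, crops included, one or two more only if the job needs it, and the job is handed in when it is done.

Besides the shell and the picture viewer there is one more tool, called after "Emit:" as name(argument=value, ...), one argument or row to a line, values as JSON. drive_tool: Moves the arm, as the interface text tells. Its arguments: {"type":"object","properties":{"targets":{"type":"array","items":{"type":"array","items":{"type":"number"}}},"jaw":{"type":"number"},"force":{"type":"number"}},"required":["targets"]}

```bash
mkdir -p pics
python3 - <<'E'
from rig import sensors,cams,manip,spotter
import cv2,numpy as np
s=sensors.get_state();print(s)
print(manip.grip_point_offset)
for c in("top","scene"):
    im=cams.get_image(c);cv2.imwrite(f"pics/{c}1.png",im["color"][:,:,::-1])
    print(c,im["intrinsics"].tolist(),(-im["R"].T@im["t"]).round(3))
    for n in["jar_small","jar_medium","jar_large","dish_small","dish_medium","dish_large","square_bottle_a","square_bottle_b","tube_rack","tip_box"]:
        r=spotter.landmark_of(n,c)
        uv=[]
        for d in r[:3]:
            p=im["intrinsics"]@(im["R"]@np.array(d["point"])+im["t"]);uv.append((np.round(d["point"],3).tolist(),round(d["score"],2),(p[:2]/p[2]).astype(int).tolist()))
        print(n,uv)
E
```

```text
{'clock': 0.0, 'qpos': array([-1.44497948e+00,  2.76639311e-01,  1.50610436e+00, -4.01269814e-06,
        1.36064738e+00, -1.21021799e-01]), 'qd': array([ 0.00057038, -0.0014908 , -0.00165155,  0.00048534, -0.00198496,
       -0.00026584]), 'effort': array([ 5.36900679e-04, -4.16774189e+01, -2.45805287e+01, -3.82080501e-06,
        1.11978455e-02, -5.16257757e-07]), 'position': array([ 0.14043111, -0.557215  ,  0.30302575]), 'ee_rot': array([-8.99192215e-04,  9.92393045e-01,  1.23106602e-01, -4.11767759e-06]), 'contact_force': array([ 0.02816102,  0.33500083, -0.04989116]), 'moment': array([ 0.01369572, -0.02058098, -0.04556888]), 'width': 0.08528955316729417}
0.0539
top [[500.5387531808267, 0.0, 326.4171395181475], [0.0, 500.5387531808267, 199.5631270528391], [0.0, 0.0, 1.0]] [ 0.404 -0.007  0.993]
jar_small [([0.467, -0.276, 0.0], 0.57, [465, 233])]
jar_medium [([0.462, 0.296, 0.001], 0.71, [176, 238])]
jar_large [([0.59, -0.129, -0.0], 0.88, [389, 172])]
dish_small [([0.47, 0.008, -0.003], 0.89, [321, 233])]
dish_medium [([0.592, 0.004, 0.001], 0.93, [322, 172])]
dish_large [([0.6
[... 639 characters left out ...]
8, -0.15, -0.002], 0.71, [249, 206]), ([0.471, -0.279, 0.0], 0.69, [183, 214])]
jar_large [([0.591, -0.134, -0.002], 0.73, [256, 249])]
dish_small [([0.468, 0.008, 0.002], 0.77, [326, 201])]
dish_medium [([0.591, 0.008, 0.001], 0.63, [333, 241])]
dish_large [([0.602, -0.286, -0.002], 0.63, [170, 260])]
square_bottle_a [([0.448, 0.154, 0.003], 0.86, [395, 190]), ([0.459, -0.149, -0.001], 0.77, [249, 206]), ([0.471, 0.01, 0.0], 0.25, [328, 202])]
square_bottle_b [([0.448, 0.154, 0.003], 0.86, [395, 190]), ([0.459, -0.149, -0.001], 0.77, [249, 206]), ([0.471, 0.01, 0.0], 0.25, [328, 202])]
tube_rack [([0.607, 0.135, 0.002], 0.84, [404, 240])]
tip_box [([0.594, 0.275, -0.003], 0.71, [475, 231])]
```

```bash
python3 -c "
import cv2
a=cv2.imread('pics/top1.png')[120:300,140:510]
cv2.imwrite('pics/top1c.png',cv2.resize(a,None,fx=2.1,fy=2.1))"
```

```text
(no output)
```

View pics/top1c.png

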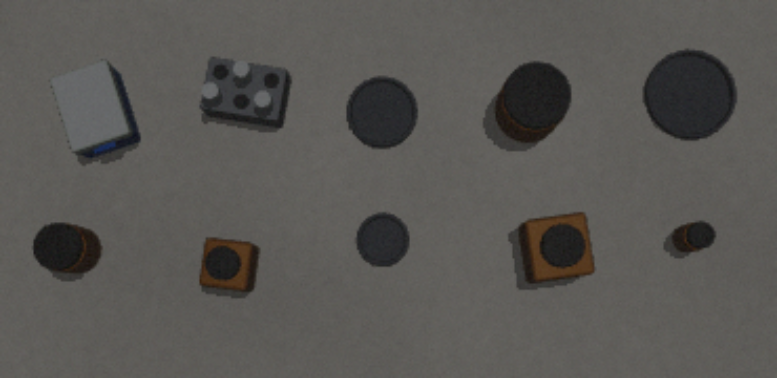

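View pics/scene1.png

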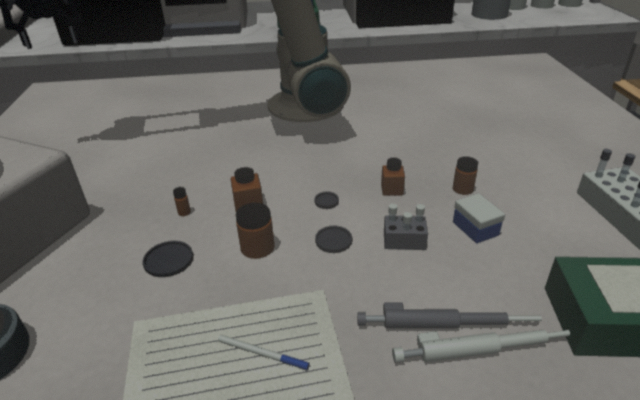

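The top view shows the tip box, rack, medium dish, large jar and large dish along the far row. The medium jar, bottle a, small dish, bottle b and small jar make up the near row. This agrees with the networks, except for a false dish_large hit on the tip box. I'll refine the positions with ellipse fits.

```bash
cat > h.py <<'E'
import cv2,numpy as np
from rig import sensors,cams,manip,spotter
def ray(im,uv,z):
    K,R,t=im["intrinsics"],im["R"],im["t"];c=-R.T@t
    d=R.T@np.linalg.inv(K)@np.array([uv[0],uv[1],1.]);return c+d*(z-c[2])/d[2]
def px(im,p):
    q=im["intrinsics"]@(im["R"]@np.array(p,float)+im["t"]);return q[:2]/q[2]
E
python3 - <<'E'
from h import *
im=cams.get_image("top");g=cv2.cvtColor(im["color"],cv2.COLOR_RGB2HSV)
objs={"dish_small":(.469,.008,.010,50),"dish_medium":(.592,.006,.010,68),"dish_large":(.604,-.286,.010,86),
"jar_small":(.468,-.277,.056,24),"jar_medium":(.462,.297,.068,42),"jar_large":(.59,-.131,.080,60)}
val=g[:,:,2]; col=im["color"].astype(int)
bg=np.median(val);print("bg",bg)
for n,(x,y,z,d) in objs.items():
    u=px(im,(x,y,z)); r=int(px(im,(x,y-d/2000,z))[0]-u[0])+6
    u0,v0=(u-r).astype(int); V=cv2.resize(val[v0:v0+2*r,u0:u0+2*r],None,fx=8,fy=8,interpolation=cv2.INTER_CUBIC)
    # dish: darker than bg ; cap: dark and not saturated amber -> use red channel
    C=cv2.resize(im["color"][v0:v0+2*r,u0:u0+2*r],None,fx=8,fy=8,interpolation=cv2.INTER_CUBIC)[:,:,0]
    th,m=cv2.threshold(C,0,255,cv2.THRESH_BINARY_INV|cv2.THRESH_OTSU)
    cs,_=cv2.findContours(m,cv2.RETR_EXTERNAL,cv2.CHAIN_APPROX_NONE)
    c=max(cs,key=cv2.contourArea);e=cv2.fitEllipse(c)
    uv=(np.array(e[0])+.5)/8-.5+[u0,v0]; P=ray(im,uv,z)
    sc=(im["R"]@P+im["t"])[2]/im["intrinsics"][0,0]/8*1000
    print(n,"th",th,P.round(4),"axes mm",np.round(np.array(e[1])*sc,1),"expected",d)
E
```

```text
bg 94.0
dish_small th 68.0 [0.4683 0.0076 0.01  ] axes mm [49.5 50.7] expected 50
dish_medium th 68.0 [0.5893 0.0073 0.01  ] axes mm [67.5 68.5] expected 68
dish_large th 66.0 [ 0.6031 -0.2855  0.01  ] axes mm [85.6 88. ] expected 86
jar_small th 63.0 [ 0.4641 -0.2686  0.056 ] axes mm [27.3 42. ] expected 24
jar_medium th 62.0 [0.4584 0.289  0.068 ] axes mm [47.1 53.3] expected 42
jar_large th 65.0 [ 0.5832 -0.1244  0.08  ] axes mm [60.7 82.3] expected 60
```

Emit:
drive_tool(
  targets=[
    [0.05,0.05,0,7],
    [0.06,0.05,0,7],
    [0.06,0.05,0,0],
    [0.06,0.05,0,0],
    [0.06,0.05,0,0],
  ],
  jaw=0.06,
)

```text
clock: 1.78
position: [0.3781, -0.352, 0.3042]
ee_rot: [0.001, 0.97, 0.243, 0.0]
contact_force: [1.0, -0.4, -0.8]
width: 0.0602
```

Emit:
drive_tool(
  targets=[
    [0.02,0.02,-0.03,-10],
    [0.0,0.0,-0.03,-9],
    [0,0,-0.02,-9],
    [0,0,0,0],
    [0,0,0,0],
  ],
)

```text
clock: 2.4
position: [0.3971, -0.3339, 0.2248]
ee_rot: [0.001, 1.0, 0.002, 0.001]
contact_force: [-0.8, -0.5, 0.9]
width: 0.06
```

Run:
```python
from h import *
s=sensors.get_state();print(s["position"].round(4),s["ee_rot"].round(3))
im=cams.get_image("wrist");cv2.imwrite("pics/w1.png",im["color"][:,:,::-1])
print(spotter.landmark_of("jar_small","wrist"),px(im,(.4675,-.276,.056)),px(im,(.4675,-.276,.0)))
print((-im["R"].T@im["t"]).round(3))
```

```text
[ 0.3971 -0.3339  0.2248] [0.001 1.    0.002 0.001]
[{'point': [0.4656, -0.2774, 0.0019], 'score': 0.92}] [250.72217493 121.92720413] [264.60150041 123.4321248 ]
[ 0.462 -0.333  0.293]
```

View pics/w1.png

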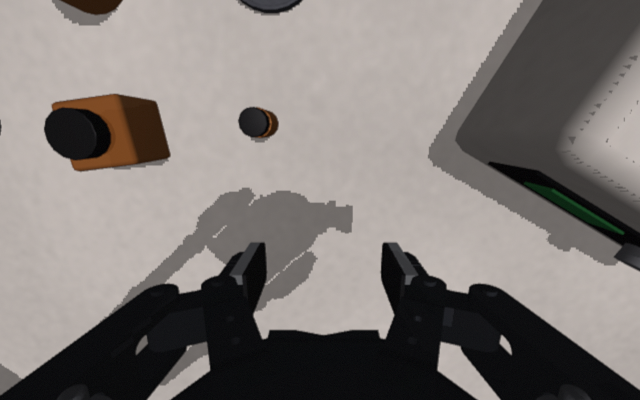

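The wrist view shows the small jar's cap at about pixel (255,122), within 2 mm of the estimate. The jar is free of the fingers and its neighbours, so I'll move over it and go down.

Emit:
drive_tool(
  targets=[
    [0.035,0.028,0,0],
    [0.035,0.028,0,0],
    [0,0,-0.04,0],
    [0,0,-0.04,0],
    [0,0,0,0],
  ],
)

```text
clock: 3.12
position: [0.4655, -0.2764, 0.1422]
ee_rot: [-0.002, 1.0, 0.002, -0.002]
contact_force: [-0.6, -0.2, 0.2]
width: 0.0602
```

Run:
```python
from h import *
s=sensors.get_state();print(s["position"].round(4),s["ee_rot"].round(3))
im=cams.get_image("wrist");cv2.imwrite("pics/w2.png",im["color"][:,:,::-1])
print([px(im,(.467,-.277,.056)).round(),px(im,(.467,-.277,.0)).round()])
```

```text
[ 0.4655 -0.2764  0.1422] [-0.002  1.     0.002 -0.002]
[array([325., 242.]), array([325., 214.])]
```

View pics/w2.png

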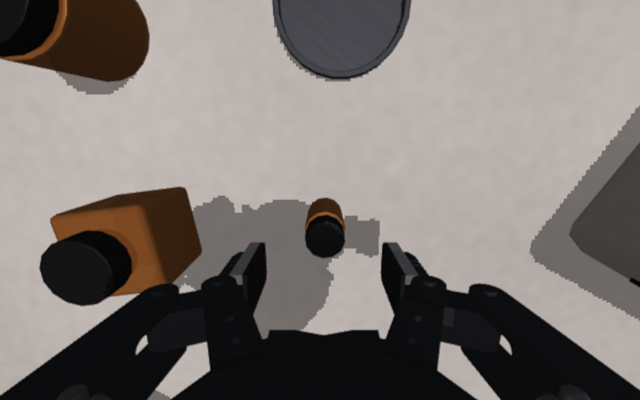

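The cap is centred between the fingers at about (325,237), roughly 2 mm further in x. I'll shift 3 mm and go down.

Emit:
drive_tool(
  targets=[
    [0.003,0,-0.02,0],
    [0,0,-0.02,0],
    [0,0,-0.015,0],
    [0,0,0,0],
    [0,0,0,0],
  ],
)

```text
clock: 3.8
position: [0.4703, -0.2779, 0.0899]
ee_rot: [0.001, 1.0, 0.001, 0.001]
contact_force: [0.7, -0.2, -0.3]
width: 0.0602
```

Emit:
drive_tool(
  targets=[
    [0,0,0,0],
    [0,0,0,0],
    [0,0,0,0],
    [0,0,0,0],
    [0,0,0,0],
  ],
  jaw=0.015,
  force=35,
)

```text
clock: 4.42
position: [0.47, -0.2776, 0.0896]
ee_rot: [0.0, 1.0, 0.001, 0.0]
contact_force: [-0.3, 0.6, 5.9]
width: 0.0251
```

Emit:
drive_tool(
  targets=[
    [0,0,0.015,0],
    [0,0,0.025,0],
    [0,0,0.04,0],
    [0,0,0.035,0],
    [0,0,0.015,0],
  ],
)

```text
clock: 5.05
position: [0.4703, -0.2778, 0.2215]
ee_rot: [0.001, 1.0, 0.001, 0.002]
contact_force: [0.2, 0.5, -1.0]
width: 0.025
```

Emit:
drive_tool(
  targets=[
    [0,0.025,0,0],
    [0,0.05,0,0],
    [0,0.055,0,0],
    [0,0.055,0,0],
    [0,0.05,0,0],
  ],
)

```text
clock: 5.68
position: [0.4676, -0.0391, 0.2173]
ee_rot: [-0.001, 1.0, 0.001, -0.002]
contact_force: [0.8, -0.5, -1.2]
width: 0.0251
```

Emit:
drive_tool(
  targets=[
    [0,0.04,0,0],
    [0,0.01,0,0],
    [0,0,0,0],
    [0,0,0,0],
    [0,0,0,0],
  ],
)

```text
clock: 6.3
position: [0.4697, 0.0066, 0.2187]
ee_rot: [0.0, 1.0, 0.0, -0.0]
contact_force: [-0.7, -0.6, 0.2]
width: 0.0248
```

Run:
```python
from h import *
s=sensors.get_state();print(s["position"].round(4),s["ee_rot"].round(3),s["width"])
im=cams.get_image("wrist");cv2.imwrite("pics/w3.png",im["color"][:,:,::-1])
cams.get_image("top");cams.get_image("scene")
for c in("top","scene","wrist"):print(c,[(np.round(d["point"],4),round(d["score"],2)) for n in("jar_small","dish_small") for d in spotter.landmark_of(n,c)[:1]])
```

```text
[0.4697 0.0066 0.2187] [ 0.  1.  0. -0.] 0.02477933556973608
top []
scene [(array([0.4694, 0.0055, 0.1291]), 0.91), (array([0.4685, 0.0076, 0.0036]), 0.87)]
wrist [(array([0.4648, 0.0031, 0.1272]), 0.75), (array([0.4685, 0.0077, 0.0015]), 0.66)]
```

View pics/w3.png

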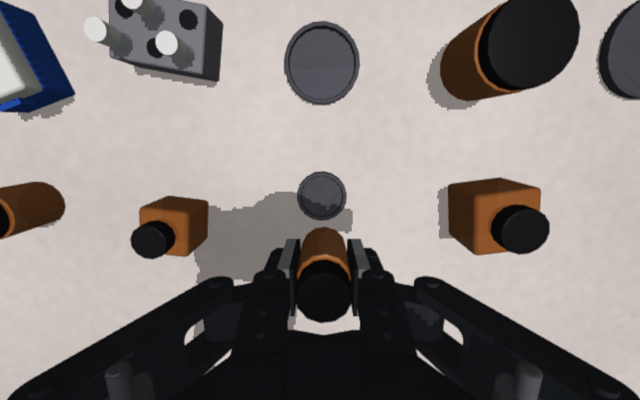

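The wrist view shows the jar upright and centred in the pads at (325,270). The dish is directly under it and all the neighbours are untouched. Now lowering.

Emit:
drive_tool(
  targets=[
    [-0.001,0.001,-0.03,0],
    [0,0,-0.04,0],
    [0,0,-0.03,0],
    [0,0,-0.012,0],
    [0,0,0,0],
  ],
)

```text
clock: 7.38
position: [0.4687, 0.0087, 0.1066]
ee_rot: [-0.0, 1.0, 0.001, -0.001]
contact_force: [0.4, -0.0, -1.1]
width: 0.025
```

Emit:
drive_tool(
  targets=[
    [0,0,-0.004,0],
    [0,0,-0.004,0],
    [0,0,-0.003,0],
    [0,0,-0.001,0],
    [0,0,0,0],
  ],
)

```text
clock: 8.0
position: [0.4687, 0.0086, 0.0949]
ee_rot: [0.0, 1.0, 0.001, 0.0]
contact_force: [-0.3, -0.6, -0.7]
width: 0.0249
```

Emit:
drive_tool(
  targets=[
    [0,0,-0.001,0],
    [0,0,-0.001,0],
    [0,0,0,0],
    [0,0,0,0],
    [0,0,0,0],
  ],
)

```text
clock: 8.62
position: [0.4688, 0.0086, 0.0936]
ee_rot: [0.0, 1.0, 0.001, 0.0]
contact_force: [-1.5, 0.3, 5.1]
width: 0.0248
```

The 5 N upward force means the jar is on the floor. I'll open the jaws and then rise.

Emit:
drive_tool(
  targets=[
    [0,0,0,0],
    [0,0,0,0],
    [0,0,0,0],
    [0,0,0,0],
    [0,0,0,0],
  ],
  jaw=0.06,
)

```text
clock: 9.25
position: [0.4687, 0.0086, 0.0929]
ee_rot: [0.0, 1.0, 0.001, -0.0]
contact_force: [-0.6, -0.4, -0.1]
width: 0.0599
```

Emit:
drive_tool(
  targets=[
    [0,0,0.02,0],
    [0,0,0.03,0],
    [0,0,0.04,0],
    [0,0.0,0.04,0],
    [0,0,0,0],
  ],
)

```text
clock: 9.88
position: [0.4706, 0.0084, 0.226]
ee_rot: [0.001, 1.0, 0.001, 0.004]
contact_force: [0.8, 0.6, -0.3]
width: 0.0598
```

Run:
```python
from h import *
s=sensors.get_state();print(s["position"].round(4),s["contact_force"].round(1),s["width"])
im=cams.get_image("wrist");cv2.imwrite("pics/w4.png",im["color"][:,:,::-1])
cams.get_image("top");cams.get_image("scene")
for c in("top","scene","wrist"):print(c,[(n,np.round(d["point"],4),round(d["score"],2)) for n in("jar_small","jar_medium","jar_large") for d in spotter.landmark_of(n,c)[:1]])
print(px(im,(.4683,.0076,.004)),px(im,(.4683,.0076,.06)))
```

```text
[0.4706 0.0084 0.226 ] [ 0.8  0.6 -0.3] 0.059814479682109976
top [('jar_medium', array([0.4632, 0.295 , 0.0038]), 0.59), ('jar_large', array([ 0.5919, -0.1276, -0.0015]), 0.79)]
scene [('jar_small', array([0.4698, 0.0079, 0.0054]), 0.72), ('jar_medium', array([ 4.627e-01,  2.956e-01, -2.000e-04]), 0.72), ('jar_large', array([ 0.5921, -0.1295, -0.0014]), 0.76)]
wrist [('jar_small', array([0.4656, 0.0058, 0.0036]), 0.79), ('jar_medium', array([ 0.4641,  0.2947, -0.0021]), 0.66), ('jar_large', array([ 0.5925, -0.1307, -0.0016]), 0.69)]
[323.99401088 197.75920988] [324.19486514 212.41450752]
```

View pics/w4.png

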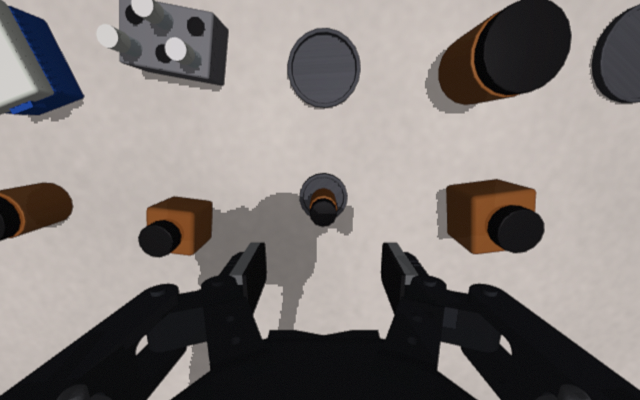

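The small jar stands in its dish: cap at (323,212) against a predicted (324,212). Next is the medium jar, at about (0.463, 0.296).

Emit:
drive_tool(
  targets=[
    [-0.004,0.055,0,0],
    [-0.004,0.06,0,0],
    [0,0.06,0,0],
    [0,0.06,0,0],
    [0,0.052,0,0],
  ],
  jaw=0.075,
)

```text
clock: 11.1
position: [0.4605, 0.2979, 0.2229]
ee_rot: [-0.0, 1.0, 0.002, 0.0]
contact_force: [0.7, -0.2, -0.7]
width: 0.0747
```

Emit:
drive_tool(
  targets=[
    [0,0,-0.03,0],
    [0,0,-0.04,0],
    [0,0,0,0],
    [0,0,0,0],
    [0,0,0,0],
  ],
)

```text
clock: 11.72
position: [0.4619, 0.2959, 0.1547]
ee_rot: [-0.001, 1.0, 0.001, 0.002]
contact_force: [-0.2, -0.3, 1.0]
width: 0.0752
```

Run:
```python
from h import *
s=sensors.get_state();print(s["position"].round(4),s["ee_rot"].round(3),s["contact_force"].round(1),s["width"])
im=cams.get_image("wrist");cv2.imwrite("pics/w5.png",im["color"][:,:,::-1])
print([(np.round(d["point"],4),round(d["score"],2)) for d in spotter.landmark_of("jar_medium","wrist")])
print(px(im,(.4627,.2957,.068)),px(im,(.4627,.2957,0)))
```

```text
[0.4619 0.2959 0.1547] [-0.001  1.     0.001  0.002] [-0.2 -0.3  1. ] 0.07524033135012223
[(array([0.4613, 0.2978, 0.0007]), 0.89)]
[324.03404892 243.80863359] [323.9741585  211.72058169]
```

View pics/w5.png

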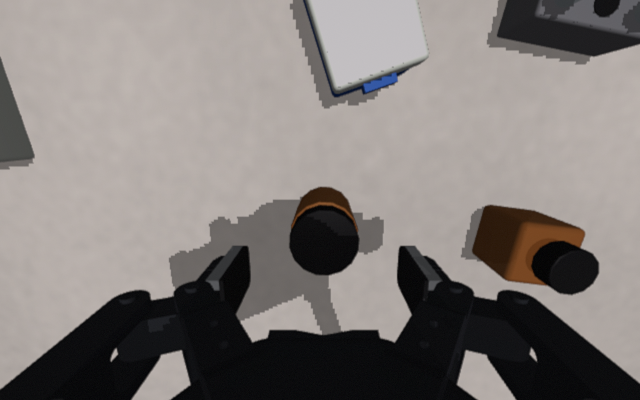

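The cap is centred at (324,240), about 1 mm ahead of the estimate. I'll go down and grip.

Emit:
drive_tool(
  targets=[
    [0.002,0,-0.025,0],
    [0,0,-0.025,0],
    [0,0,-0.015,0],
    [0,0,0,0],
    [0,0,0,0],
  ],
)

```text
clock: 12.45
position: [0.4634, 0.2959, 0.0887]
ee_rot: [-0.0, 1.0, 0.001, 0.001]
contact_force: [0.1, 0.2, 0.1]
width: 0.0749
```

Emit:
drive_tool(
  targets=[
    [0,0,0,0],
    [0,0,0,0],
    [0,0,0,0],
    [0,0,0,0],
    [0,0,0,0],
  ],
  jaw=0.03,
  force=40,
)

```text
clock: 13.08
position: [0.4632, 0.2959, 0.0888]
ee_rot: [-0.0, 1.0, 0.001, 0.001]
contact_force: [-0.5, -0.9, 5.9]
width: 0.0427
```

Emit:
drive_tool(
  targets=[
    [0,0,0.01,0],
    [0,0,0.015,0],
    [0,0,0.03,0],
    [0,0,0.04,0],
    [0,0,0.03,0],
  ],
)

```text
clock: 13.7
position: [0.463, 0.2958, 0.2155]
ee_rot: [-0.0, 1.0, 0.001, 0.001]
contact_force: [-0.1, 0.1, -0.9]
width: 0.043
```

Emit:
drive_tool(
  targets=[
    [0.012,-0.025,0,0],
    [0.022,-0.05,0,0],
    [0.024,-0.055,0,0],
    [0.024,-0.055,0,0],
    [0.022,-0.05,0,0],
  ],
)

```text
clock: 14.32
position: [0.5673, 0.0587, 0.214]
ee_rot: [0.0, 1.0, 0.001, 0.001]
contact_force: [0.8, 0.4, -2.6]
width: 0.043
```

Emit:
drive_tool(
  targets=[
    [0.016,-0.04,0,0],
    [0.006,-0.013,0,0],
    [0,0,0,0],
    [0,0,0,0],
    [0,0,0,0],
  ],
)

```text
clock: 14.95
position: [0.5881, 0.0091, 0.2131]
ee_rot: [-0.0, 1.0, 0.002, -0.0]
contact_force: [0.5, -0.6, -0.8]
width: 0.043
```

Run:
```python
from h import *
s=sensors.get_state();print(s["position"].round(4),s["ee_rot"].round(3),s["width"])
im=cams.get_image("wrist");cv2.imwrite("pics/w6.png",im["color"][:,:,::-1])
cams.get_image("scene")
for c in("scene","wrist"):print(c,[(n,np.round(d["point"],4),round(d["score"],2)) for n in("jar_medium","dish_medium") for d in spotter.landmark_of(n,c)[:1]])
```

```text
[0.5881 0.0091 0.2131] [-0.     1.     0.002 -0.   ] 0.04299024477030606
scene [('jar_medium', array([0.5888, 0.0103, 0.1274]), 0.88), ('dish_medium', array([0.5932, 0.0079, 0.0006]), 0.82)]
wrist [('jar_medium', array([0.5857, 0.0114, 0.122 ]), 0.82), ('dish_medium', array([ 0.5921,  0.0078, -0.0022]), 0.72)]
```

View pics/w6.png

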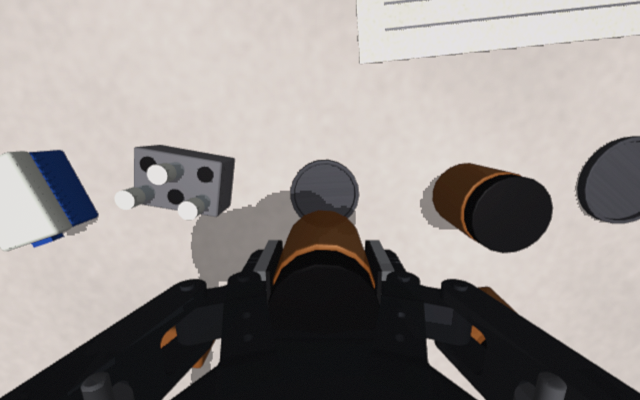

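The jar is upright in the pads, with the dish at (325,190) just beyond it. It needs about +2 mm x and −2 mm y before I lower it.

Emit:
drive_tool(
  targets=[
    [0.002,-0.002,-0.03,0],
    [0,0,-0.04,0],
    [0,0,-0.025,0],
    [0,0,-0.012,0],
    [0,0,0,0],
  ],
)

```text
clock: 15.88
position: [0.5906, 0.0057, 0.1055]
ee_rot: [-0.0, 1.0, 0.001, -0.001]
contact_force: [-0.2, 0.7, -0.6]
width: 0.0432
```

Emit:
drive_tool(
  targets=[
    [0,0,-0.004,0],
    [0,0,-0.004,0],
    [0,0,-0.003,0],
    [0,0,-0.001,0],
    [0,0,0,0],
  ],
)

```text
clock: 16.5
position: [0.5907, 0.0056, 0.0939]
ee_rot: [0.0, 1.0, 0.001, -0.0]
contact_force: [0.3, -0.7, -1.4]
width: 0.0432
```

Emit:
drive_tool(
  targets=[
    [0,0.001,-0.001,0],
    [0,0,-0.001,0],
    [0,0,0,0],
    [0,0,0,0],
    [0,0,0,0],
  ],
)

```text
clock: 17.12
position: [0.5908, 0.0067, 0.0928]
ee_rot: [0.0, 1.0, 0.001, 0.0]
contact_force: [-2.3, 0.5, 5.5]
width: 0.043
```

Emit:
drive_tool(
  targets=[
    [0,0,0,0],
    [0,0,0,0],
    [0,0,0,0],
    [0,0,0,0],
    [0,0,0,0],
  ],
  jaw=0.075,
)

```text
clock: 17.75
position: [0.5907, 0.0067, 0.0918]
ee_rot: [0.0, 1.0, 0.001, -0.0]
contact_force: [0.4, 1.1, 0.2]
width: 0.0752
```

Emit:
drive_tool(
  targets=[
    [0,0,0.02,0],
    [0,0,0.03,0],
    [0,0,0.04,0],
    [0,0.0,0.04,0],
    [0,0,0,0],
  ],
)

```text
clock: 18.38
position: [0.5926, 0.0065, 0.2256]
ee_rot: [0.0, 1.0, 0.001, 0.004]
contact_force: [0.0, -0.9, 0.2]
width: 0.0751
```

Run:
```python
from h import *
s=sensors.get_state();print(s["position"].round(4),s["contact_force"].round(1),s["width"])
im=cams.get_image("wrist");cv2.imwrite("pics/w7.png",im["color"][:,:,::-1])
cams.get_image("top");cams.get_image("scene")
for c in("top","scene","wrist"):print(c,[(n,np.round(d["point"],4),round(d["score"],2)) for n in("jar_medium","jar_large") for d in spotter.landmark_of(n,c)[:1]])
print(px(im,(.5905,.0076,.004)),px(im,(.5905,.0076,.072)))
```

```text
[0.5926 0.0065 0.2256] [ 0.  -0.9  0.2] 0.07509335020651928
top [('jar_medium', array([0.5929, 0.0071, 0.0069]), 0.81), ('jar_large', array([ 0.5911, -0.1311, -0.0011]), 0.63)]
scene [('jar_medium', array([0.5897, 0.0064, 0.0057]), 0.78), ('jar_large', array([ 0.594 , -0.1286,  0.0008]), 0.73)]
wrist [('jar_medium', array([0.591 , 0.0067, 0.004 ]), 0.63), ('jar_large', array([ 0.5939, -0.1271,  0.0027]), 0.71)]
[322.13687058 197.78037393] [321.85633508 216.46007729]
```

View pics/w7.png

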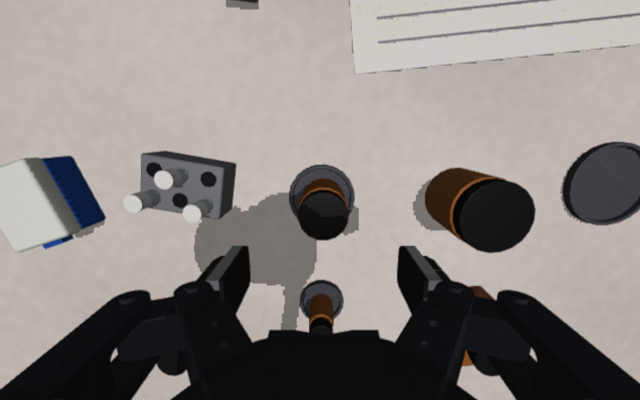

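The medium jar stands in its dish, with its cap at (323,215) as predicted. Now the large jar, at about (0.592, −0.1295).

Emit:
drive_tool(
  targets=[
    [0,-0.04,0,0],
    [0,-0.05,0,0],
    [-0.001,-0.046,0,0],
    [0,0,-0.025,0],
    [0,0,-0.025,0],
  ],
  jaw=0.0854,
)

```text
clock: 19.45
position: [0.5897, -0.1304, 0.1712]
ee_rot: [0.0, 1.0, 0.0, 0.0]
contact_force: [0.0, -0.1, -0.1]
width: 0.0852
```

Emit:
drive_tool(
  targets=[
    [0,0,0,0],
    [0,0,0,0],
    [0,0,0,0],
    [0,0,0,0],
    [0,0,0,0],
  ],
)

```text
clock: 20.08
position: [0.5899, -0.1293, 0.1725]
ee_rot: [0.0, 1.0, 0.001, 0.0]
contact_force: [-0.0, 0.2, -0.8]
width: 0.0856
```

Run:
```python
from h import *
s=sensors.get_state();print(s["position"].round(4),s["ee_rot"].round(3),s["contact_force"].round(1),s["width"])
im=cams.get_image("wrist");cv2.imwrite("pics/w8.png",im["color"][:,:,::-1])
print([(np.round(d["point"],4),round(d["score"],2)) for d in spotter.landmark_of("jar_large","wrist")])
print(px(im,(.592,-.1295,.080)),px(im,(.592,-.1295,0)))
```

```text
[ 0.5899 -0.1293  0.1725] [0.    1.    0.001 0.   ] [-0.   0.2 -0.8] 0.08563710767113147
[(array([ 5.911e-01, -1.299e-01,  1.000e-04]), 0.96), (array([ 0.6043, -0.2874,  0.001 ]), 0.17)]
[323.72399919 237.84934915] [323.58759056 204.30001834]
```

View pics/w8.png

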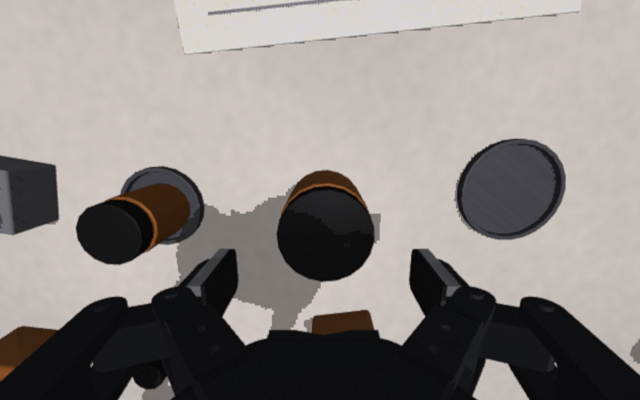

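The large jar's cap is centred at (325,234), about 1 mm ahead and 0.6 mm to the right of the estimate. I'll shift and go down.

Emit:
drive_tool(
  targets=[
    [0.003,-0.001,-0.015,0],
    [0,0,-0.02,0],
    [0,0,-0.025,0],
    [0,0,-0.015,0],
    [0,0,0,0],
  ],
)

```text
clock: 20.8
position: [0.5919, -0.1301, 0.0952]
ee_rot: [-0.001, 1.0, 0.001, -0.002]
contact_force: [0.3, 0.2, 1.1]
width: 0.0855
```

Emit:
drive_tool(
  targets=[
    [0,0,0,0],
    [0,0,0,0],
    [0,0,0,0],
    [0,0,0,0],
    [0,0,0,0],
  ],
  jaw=0.05,
  force=50,
)

```text
clock: 21.42
position: [0.5935, -0.1306, 0.098]
ee_rot: [0.0, 1.0, 0.001, 0.001]
contact_force: [0.1, -0.1, 5.3]
width: 0.0613
```

Emit:
drive_tool(
  targets=[
    [0,0,0.01,0],
    [0,0,0.015,0],
    [0,0,0.02,0],
    [0,0,0.02,0],
    [0,0,0.015,0],
  ],
)

```text
clock: 22.05
position: [0.5927, -0.1304, 0.1783]
ee_rot: [0.0, 1.0, 0.001, 0.0]
contact_force: [-0.4, -1.2, -2.8]
width: 0.0608
```

Emit:
drive_tool(
  targets=[
    [0.002,-0.02,0,0],
    [0.003,-0.04,0,0],
    [0.003,-0.045,0,0],
    [0.002,-0.035,0,0],
    [0.001,-0.015,0,0],
  ],
)

```text
clock: 22.68
position: [0.6031, -0.2884, 0.1758]
ee_rot: [0.0, 1.0, -0.0, -0.001]
contact_force: [0.0, -0.2, -2.5]
width: 0.0612
```

Emit:
drive_tool(
  targets=[
    [0,0,0,0],
    [0,0,0,0],
    [0,0,0,0],
    [0,0,0,0],
    [0,0,0,0],
  ],
)

```text
clock: 23.3
position: [0.6038, -0.2848, 0.1771]
ee_rot: [0.0, 1.0, 0.002, 0.0]
contact_force: [0.1, -0.8, -1.7]
width: 0.0607
```

Run:
```python
from h import *
s=sensors.get_state();print(s["position"].round(4),s["ee_rot"].round(3),s["width"])
im=cams.get_image("wrist");cv2.imwrite("pics/w9.png",im["color"][:,:,::-1])
cams.get_image("scene")
for c in("scene","wrist"):print(c,[(n,np.round(d["point"],4),round(d["score"],2)) for n in("jar_large","dish_large") for d in spotter.landmark_of(n,c)[:1]])
```

```text
[ 0.6038 -0.2848  0.1771] [0.    1.    0.002 0.   ] 0.060725522323802274
scene [('jar_large', array([ 0.6055, -0.2842,  0.0774]), 0.92), ('dish_large', array([ 0.6062, -0.2871,  0.0012]), 0.6)]
wrist [('jar_large', array([ 0.6044, -0.284 ,  0.0801]), 0.93), ('dish_large', array([ 0.6038, -0.2887,  0.0016]), 0.7)]
```

View pics/w9.png

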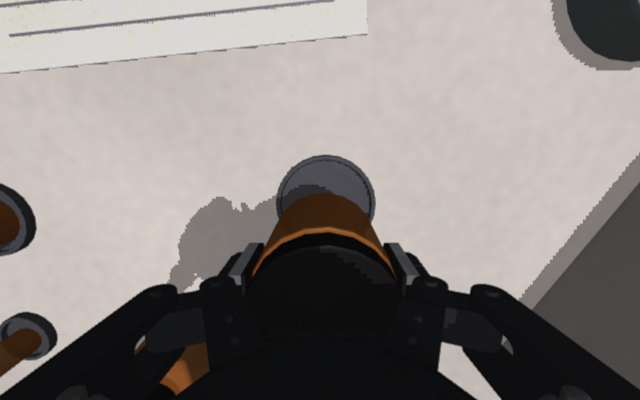

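The jar is upright in the pads and its axis lines up with the dish centre at column 325. I'll shift −1.5 mm in y and lower it.

Emit:
drive_tool(
  targets=[
    [0,-0.0015,-0.02,0],
    [0,0,-0.025,0],
    [0,0,-0.012,0],
    [0,0,-0.005,0],
    [0,0,0,0],
  ],
)

```text
clock: 24.22
position: [0.6039, -0.287, 0.1151]
ee_rot: [0.0, 1.0, 0.001, 0.0]
contact_force: [0.4, -1.4, -3.5]
width: 0.0607
```

Emit:
drive_tool(
  targets=[
    [0,0,-0.004,0],
    [0,0,-0.004,0],
    [0,0,-0.003,0],
    [0,0,-0.001,0],
    [0,0,0,0],
  ],
)

```text
clock: 24.85
position: [0.6037, -0.2868, 0.1028]
ee_rot: [0.0, 1.0, 0.001, -0.0]
contact_force: [-0.4, -0.3, -1.1]
width: 0.0605
```

Emit:
drive_tool(
  targets=[
    [0,0,-0.001,0],
    [0,0,0,0],
    [0,0,0,0],
    [0,0,0,0],
    [0,0,0,0],
  ],
)

```text
clock: 25.48
position: [0.6038, -0.287, 0.1021]
ee_rot: [0.0, 1.0, 0.001, 0.0]
contact_force: [0.6, -0.7, -0.7]
width: 0.0606
```

Emit:
drive_tool(
  targets=[
    [0,0,-0.001,0],
    [0,0,0,0],
    [0,0,0,0],
    [0,0,0,0],
    [0,0,0,0],
  ],
)

```text
clock: 26.1
position: [0.6038, -0.2869, 0.102]
ee_rot: [0.0, 1.0, 0.001, 0.0]
contact_force: [-1.8, -0.5, 6.0]
width: 0.0611
```

Emit:
drive_tool(
  targets=[
    [0,0,0,0],
    [0,0,0,0],
    [0,0,0,0],
    [0,0,0,0],
    [0,0,0,0],
  ],
  jaw=0.0854,
)

```text
clock: 26.72
position: [0.6037, -0.2869, 0.1008]
ee_rot: [0.0, 1.0, 0.001, -0.0]
contact_force: [0.1, -0.8, -0.1]
width: 0.0854
```

Emit:
drive_tool(
  targets=[
    [0,0,0.015,0],
    [0,0,0.03,0],
    [0,0,0.04,0],
    [0,0.0,0.05,0],
    [0,0,0.03,0],
  ],
)

```text
clock: 27.35
position: [0.6044, -0.2872, 0.2703]
ee_rot: [0.001, 1.0, 0.001, 0.002]
contact_force: [0.1, -0.6, 0.5]
width: 0.0856
```

Emit:
drive_tool(
  targets=[
    [-0.05,-0.03,0.01,0],
    [-0.06,-0.04,0,0],
    [-0.06,-0.04,0,0],
    [-0.03,-0.02,0,0],
    [0,0,0,0],
  ],
)

```text
clock: 27.98
position: [0.4177, -0.4076, 0.2773]
ee_rot: [0.001, 1.0, -0.001, 0.0]
contact_force: [0.4, 0.4, -0.4]
width: 0.0854
```

Run:
```python
from h import *
s=sensors.get_state();print(s["position"].round(4),s["contact_force"].round(1),s["width"])
ims={c:cams.get_image(c) for c in("top","scene")}
for n in("jar_small","jar_medium","jar_large","square_bottle_a","tip_box"):
    print(n,[(c,np.round(d["point"],4).tolist(),round(d["score"],2)) for c in ims for d in spotter.landmark_of(n,c)[:2]])
a=cv2.resize(ims["top"]["color"][120:300,140:510],None,fx=2,fy=2);b=cv2.resize(ims["scene"]["color"][130:280,130:500],None,fx=2,fy=2)
cv2.imwrite("pics/end.png",np.vstack([a,b])[:600,:,::-1])
```

```text
[ 0.4177 -0.4076  0.2773] [ 0.4  0.4 -0.4] 0.08542793989419176
jar_small [('top', [0.4686, 0.0056, 0.0036], 0.48), ('scene', [0.47, 0.0095, 0.0036], 0.8)]
jar_medium [('top', [0.5932, 0.0087, 0.0062], 0.64), ('scene', [0.5904, 0.0072, 0.0052], 0.63)]
jar_large [('top', [0.605, -0.2883, 0.0037], 0.55), ('scene', [0.6008, -0.2871, 0.0028], 0.59)]
square_bottle_a [('top', [0.4577, -0.1497, -0.0025], 0.76), ('top', [0.5942, 0.2735, 0.0011], 0.73), ('scene', [0.4472, 0.1536, 0.0047], 0.89), ('scene', [0.4601, -0.1459, -0.001], 0.74)]
tip_box [('top', [0.5936, 0.2778, 0.001], 0.93), ('scene', [0.5919, 0.2759, -0.0043], 0.69)]
```

View pics/end.png

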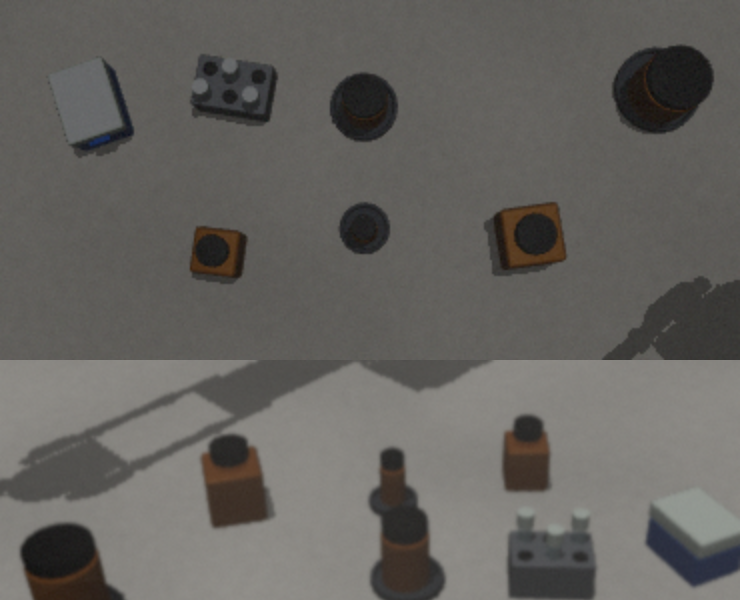

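All three jars stand upright in their dishes. The small jar is at (363,228) and the medium at (363,106) in the top view, with the large one at (660,85). The bottles and tip box haven't moved, and the arm is clear. Handing in.

```bash
python3 -c "
from rig import manip
print(manip.sign_off())"
```

```text
the job is handed in; nothing more can be done
None
```

I set the small, medium and large jars upright in their matching dishes, in that order, and handed the job in at about 28 s. Each was lowered until the wrist felt about 5–6 N of floor contact, then released.

- **Jars:** in the last top and scene pictures, the networks put every jar within about 4 mm of its dish centre, with its underside about 3–6 mm up. All three look upright.
- **Other objects:** the square bottles and tip box read within about 4 mm of their starting positions, which is within the networks' error. The arm was raised clear, with no contact force.
- **Disagreements:** the networks put the medium dish about 3 mm further in x than my ellipse fit did, so I aimed between the two. The fit to the jar caps failed, so I used network positions corrected with the wrist camera. The networks also gave two false hits, both on the tip box, as the large dish and as a square bottle. I ignored them after checking the pictures.

No check failed at the end. The hand-in gave no verdict.

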